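Air off the roller cartridge and clamp it for service

ROBOT

A 6-joint arm with a two-finger parallel gripper is mounted at the origin on the work surface. World frame = base frame: x ahead of the robot, y to its left, z up, the work surface at z = 0. Lengths are in m, angles in rad, forces in N, time in s.
With the tool pointing down it reaches from about 0.375 to 0.9 m from the base axis. Payload 3.1 kg.
Tool frame: the origin (TCP) lies between the finger pads; the fingertips stand 22 mm ahead of it and the grasp point (between the pads) lies 3 mm ahead of it; z points along the fingers, y is the line along which they close (so a half turn about z gives the same grasp; the last joint's range is limited). The gripper opens to 87 mm and grips with 3 to 60 N. Pads are 19 mm wide; open, the fingers measure 117 mm over their backs; the gripper's body (75 mm by 190 mm) begins 51 mm behind the grasp point.
Start: joints at [-0.178, 0.527, 1.433, -0, 1.181, -0.178], TCP at [0.625, 0, 0.216] pointing down, gripper open.
Joint ranges: [-3.08, 3.08], [-0.75, 2.2], [0.22, 2.44], [-1.43, 4.57], [0, 2.65], [-2.85, 2.85]. Speed limits (rad/s): [2.79, 2.79, 3.14, 3.14, 3.14, 3.14].

INTERFACE

Orientations are given as a unit quaternion [x, y, z, w].
In Python, from rig import get_obs, camera, get_calibration, hand_in, cut_out gives the robot as it stands.
- The arm moves only by the shell command python3 -m inch 'ROWS' [OPENING] [FORCE]. ROWS is JSON, one flat list of numbers, 6 for each row, row after row: the shift along the tool's x, y, z scaled (see below), then the turn, a rotation vector about the tool's x, y, z scaled (see below). A call has 1 to 20 rows; each row is the pose to reach, as a shift and turn from the pose commanded when the call began, along the tool's axes at that moment; what a row does not reach only later rows make up. The controller multiplies each number of a shift by 0.08 m and each number of a turn by 90 degrees. A row lasts 1/12 s, in which the tool goes at most 41.7 mm and 7.16 degrees, less where a joint would pass 70% of its speed; a pose out of reach is approached as far as the arm can. A call with a number of a shift or a turn outside -1 to 1 is refused whole. A call with a gripper value outside its range is refused whole. OPENING is the finger opening in mm, from 0 to 87, set as the call begins (- or left out, the last holds). The fingers move at their own pace and stop on an object; FORCE is the grip in N (left out, the last holds). Time passes only in rows, so rows that repeat a pose let the fingers close. It gives the time, the measured TCP pose, the force, the opening and the grip force at its end, in the units of the state.
- get_obs(): the state, without advancing time (a new reading comes with each control period).
- camera(name): name is "scene" or "side" or "wrist"; returns the picture (384x512x3 uint8, red, green, blue); there is no depth.
- get_calibration(name): a dict with "vertical_fov" (degrees; the focal length in pixels is half the picture's height over the tangent of half this angle, whatever the lens; pixels are square), "cx", "cy" (the principal point, pixels), "T" (4x4, takes a point from camera to world coordinates). Camera axes: x right, y down, z forward; pixel columns grow to the right and rows downward; lengths in m; the calibration is good to about 2 mm. A picture is of the moment at which its call begins: read the wrist's pose just before it. get_calibration takes no time and is no camera call; for the wrist camera it gives the pose at the moment of the call.
- hand_in(): hands the job in; it is judged then, once.
Trained networks look in the newest picture that a camera, given by its name, has taken for a name from the list of things; names that differ only in an ending like _2 or _b are one class to them, and where a whole thing is asked for, a point or a joint stands for the part that bears it (a point fixed in the world has none). Each returns a list of dicts, best first, with "conf" (0 to 1); they miss things now and then, are a little off and sometimes report something else, mostly with a low value. They report only what shows in the picture. A call takes as long as a camera call. They do not tell look-alikes from the thing itself.
- cut_out(camera, thing): "region" (384x512 bool, what is visible of it) and "bbox" ([left, top, right, bottom] in pixels, round what is visible of it).
The state is a dict: "time": time; "q": joint angles; "joint_velocities": joint speeds; "joint_torque": joint torques, N m; "position": TCP position; "tool_rot": TCP orientation; "ft_force": force on the tool from outside, world axes, zero at the start; "moment": the same for the moment, N m; "grip_width": finger opening in m; "grip_force": force on a finger pad.
Only numpy, scipy, OpenCV 4.12 (cv2) and the standard library are available. Lean on these libraries where they do the work, as an engineer would, in place of code of your own. Each camera call takes 0.05 s, during which the arm holds its last target. There are 200 camera calls.

TASK

Press the air can's nozzle cap fully down and let it come back up, to blow off the roller cartridge standing in the desk clamp. Then pump the clamp's trigger back towards its handle, stroke after stroke, until the jaw has pushed the cartridge home against the fixed jaw and the sprung pad on the jaw is squeezed about half-way (never flat); work by the trigger alone, do not push jaw or cartridge by hand, and leave the other things where they are. Finish while still holding the trigger pulled, so that the pad stays half squeezed.

Things in the scene. Friction and masses are not known exactly. Their poses are not given: they have to be found in the camera images.
- clamp: desk clamp fixed on a plywood board 120 (x) x 320 (y) x 15 mm. Origin under the board, on the bar's centre line; +y along the toothed bar from handle end to fixed jaw, x across, z up. Fixed jaw: dark steel plate 80 wide, 80 high, clamping face at y = +135 mm. Grey housing y -92 to -18 mm, x within +-19 mm, 110 mm high; nothing but trigger and handle is higher.
- handle_face (a point): middle of the front face of the fixed black handle (26 wide, 16 mm thick, top 194 mm high), which stands on the trigger's -y side, leaning to -y, 6 mm behind the fully pulled trigger. Handle and resting trigger together measure about 64 mm along y at this height (170 mm).
- blade: the black trigger blade, 26 wide (x) and 10 mm thick (y), standing up out of the housing; at rest it leans to +y and its top is 195 mm high; the free part begins 115 mm above the table. Origin on its hinge, at y = -55, z = 93 mm in the clamp's frame.
- trigger_face (a point): middle of the trigger blade's front face (the +y side, away from the handle), 80 mm from the hinge, about 170 mm high; push here towards the clamp's -y (or squeeze trigger and handle together). Moves with the trigger. At rest it is at y = -33 mm in the clamp's frame; fully pulled it lies 34 mm farther to -y.
- trigger (a joint): trigger angle, 0 at rest (spring return) to 0.43 rad fully pulled to the handle. Its pawl pushes the toothed bar to +y: 0.45 mm per mm at trigger_face, once it has met a tooth (up to most of the stroke is lost until then); teeth every 10 mm, a full stroke usually gives 10 mm. Let it fully back between strokes. 2 to 5 N at trigger_face with the jaw free, about 10 N with the pad half squeezed.
- rod (a joint): travel of the bar with the jaw towards the fixed jaw, 0 to 0.07 m. Held by about 4 N of friction only: it stays put when the trigger goes back, but has no catch, so the pad can only be kept pressed by holding the trigger.
- jaw: toothed steel bar 14 mm wide, 31 mm high above the table, with the moving jaw, a dark plate 66 x 8 x 52 mm, top 71 mm high, between trigger and cartridge. Origin as the clamp's when the bar's travel is 0, moves with the bar.
- pad_front (a point): centre of the front (+y) face of the sprung rubber pad on the jaw (60 x 46 mm), 45 mm above the table; the face that meets the cartridge. At bar travel 0 and pad relaxed it is at y = +45 mm in the clamp's frame.
- pad (a joint): how far the sprung pad is squeezed back into the jaw, 0 relaxed to 0.010 m flat; 2.5 N per mm, so half-way (5 mm) is about 12 N.
- cartridge: loose grey plastic roller cartridge, 70 (x) x 40 (y) x 54 mm with two black rubber rollers on top, 0.25 to 0.5 kg, standing on the board a few mm from the fixed jaw. Origin at the centre of its underside, y along the clamp's y. Home against the fixed jaw its origin is at y = +115 mm in the clamp's frame.
- can: air can, 52 mm diameter, 146 mm high without its cap, fixed in a round weighted foot 76 mm across, does not move; stands beside the clamp on the robot's side. Origin under its foot, z up, +x the way the nozzle tube points (to the cartridge).
- cap_top (a point): centre of the top of the can's white nozzle cap, a knob of 26 mm diameter, 174 mm above the table when up.
- cap (a joint): nozzle cap travel, 0 up to 0.006 m fully down; springs back; about 7 N to press fully down.
- stamp: bystander: black hand stamp, 38 mm diameter, 58 mm high, origin under its foot
- tape_roll: bystander: blue ring of tape, 90 mm outside, 48 mm high, origin under its centre
- screwdriver: bystander: screwdriver 140 mm long lying flat, origin under its middle
- calculator: bystander: white calculator 150 x 100 x 17 mm, origin under its centre
- dispenser: bystander: blue tape dispenser 150 x 62 x 80 mm, origin under its centre
- carton: bystander: small cardboard box 70 x 120 x 60 mm, origin under its centre
- driver_stand: bystander: round blue stand of small screwdrivers, 100 mm across, 87 mm high, origin under its centre
Mind the look-alikes: they are no part of the job. There is more than one size of the can; the job needs the smaller.

How it is judged:
On the way, in this order (a step that is already met when the one before it is completed fails the run):
1. the nozzle cap is pressed down (4.5 mm or more) while the jaw has not yet been moved (value of joint cap above 0.0045 m and distance of jaw from where it was at the start of the episode below 0.004 m), for 0.05 s.
2. the cap has come back up (value of joint cap below 0.0015 m), for 0.1 s.
3. the trigger is pulled (value of joint trigger above 0.12 rad and contact force between the fingers and blade above 0.5 N), for 0.05 s.
4. the trigger is let back for another stroke (value of joint trigger below 0.06 rad), for 0.05 s.
5. the jaw has pushed the cartridge home and the pad is being squeezed (over 2 mm) (value of joint pad above 0.002 m and y of cartridge in the frame of clamp above 0.1125 m), for 0.1 s.
At the end, for the whole second after the job is handed in: The cartridge stands upright, within 2.5 mm of home against the fixed jaw, pressed by the jaw's pad, which is squeezed between 2.3 and 8.5 mm; the fingers still hold the trigger pulled (over 1.5 N on the blade); the nozzle cap is up again (value of joint pad between 0.0023 and 0.0085 m and contact force between jaw and cartridge above 4 N and y of cartridge in the frame of clamp above 0.1125 m and contact force between the fingers and blade above 1.5 N and value of joint trigger above 0.03 rad and value of joint cap below 0.0015 m and angle between cartridge's own z axis and vertical below 0.1 rad and linear speed of cartridge below 0.02 m/s); the arm keeps its last pose, push and grip.
It fails at once if the pad is squashed flat (over 9.5 mm) (value of joint pad above 0.0095 m).
It fails at once if the jaw or its bar is pushed by hand (contact force between the fingers and jaw above 3 N).
It fails at once if the cartridge is pushed by hand (contact force between the fingers and cartridge above 3 N).
It fails at once if another thing on the desk is moved by over 30 mm (distance of any of stamp, tape_roll, screwdriver, calculator, dispenser, carton, driver_stand from where it was at the start of the episode above 0.03 m).
It also fails if it takes over 54 s, if anything falls off the work surface, if the arm or the gripper's body presses on something with over 40 N, if the wrist force passes 120 N, or if a joint passes its speed limit or range.

## Working session

There is one attempt and no reset: what is moved stays moved. The work goes in short steps, Python scripts to look and compute and a shell command to move; the robot and the scene stay as the last step left them, time stands still between calls to the robot, and variables do not carry over. Pictures are saved under pics/ and viewed, at most 10 in all, crops included, and the job is handed in when it is done.

```bash
ls; mkdir -p pics
cat > h.py <<'E'
import numpy as np, cv2
from rig import get_obs, camera, get_calibration, cut_out
def K(n):
    c=get_calibration(n); f=192/np.tan(np.radians(c["vertical_fov"])/2); return f,c["cx"],c["cy"],np.array(c["T"])
def at_z(n,u,v,z):
    f,cx,cy,T=K(n); d=T[:3,:3]@np.array([(u-cx)/f,(v-cy)/f,1]); o=T[:3,3]; return o+d*(z-o[2])/d[2]
def proj(n,p):
    f,cx,cy,T=K(n); q=T[:3,:3].T@(np.array(p)-T[:3,3]); return np.array([cx+f*q[0]/q[2],cy+f*q[1]/q[2]])
def tri(us):
    A=[];b=[]
    for n,u,v in us:
        f,cx,cy,T=K(n); d=T[:3,:3]@np.array([(u-cx)/f,(v-cy)/f,1]); d/=np.linalg.norm(d); P=np.eye(3)-np.outer(d,d); A.append(P); b.append(P@T[:3,3])
    x=np.linalg.lstsq(np.vstack(A),np.hstack(b),rcond=None)[0]; return x
E
python3 - <<'E'
from h import *
np.set_printoptions(precision=3,suppress=True)
ims=[]
for n in ["scene","side"]:
    im=camera(n); cv2.imwrite(f"pics/{n}0.png",im[...,::-1]); print(n,K(n))
    for t in ["can","clamp","blade","cap_top","jaw","cartridge","handle_face"]:
        for r in cut_out(n,t)[:3]: print(n,t,round(r["conf"],2),r["bbox"])
E
```

```text
pics
scene (np.float64(364.2185250602463), 249.4022024993762, 189.40063614477626, array([[ 0.418,  0.724, -0.549,  1.158],
       [ 0.908, -0.337,  0.247, -0.253],
       [-0.007, -0.602, -0.799,  0.947],
       [ 0.   ,  0.   ,  0.   ,  1.   ]]))
scene can 0.93 [222.3, 143.9, 243.1, 191.2]
scene can 0.65 [255.2, 110.2, 281.5, 168.1]
scene can 0.37 [228.8, 144.9, 233.2, 153.7]
scene clamp 0.7 [179.1, 180.3, 287.1, 252.3]
scene blade 0.57 [211.0, 184.5, 217.8, 209.2]
scene jaw 0.83 [199.5, 190.8, 258.3, 228.2]
scene cartridge 0.58 [249.7, 182.2, 270.7, 209.8]
scene cartridge 0.36 [207.1, 184.3, 220.3, 210.5]
scene handle_face 0.68 [176.6, 181.3, 287.0, 258.3]
side (np.float64(420.39646950502987), 256.53588719580677, 184.1380925283906, array([[ 0.984, -0.148,  0.101,  0.451],
       [-0.178, -0.749,  0.638, -0.741],
       [-0.019, -0.645, -0.764,  1.009],
       [ 0.   ,  0.   ,  0.   ,  1.   ]]))
side can 0.9 [171.6, 121.5, 212.9, 194.6]
side clamp 0.67 [235.8, 169.5, 301.4, 274.7]
side blade 0.66 [263.5, 190.3, 276.7, 221.6]
side blade 0.63 [235.9, 170.6, 303.9, 277.1]
side blade 0.36 [303.2, 220.4, 316.0, 239.0]
side cap_top 0.58 [205.8, 319.4, 267.7, 372.5]
side cap_top 0.57 [179.0, 119.4, 190.7, 130.1]
side cap_top 0.55 [245.4, 181.3, 266.6, 201.4]
side jaw 0.58 [250.6, 196.8, 283.4, 255.1]
side jaw 0.27 [234.7, 245.0, 246.2, 273.8]
side cartridge 0.54 [242.4, 179.2, 269.1, 201.4]
side handle_face 0.66 [236.1, 171.7, 305.3, 279.0]
```

View pics/scene0.png

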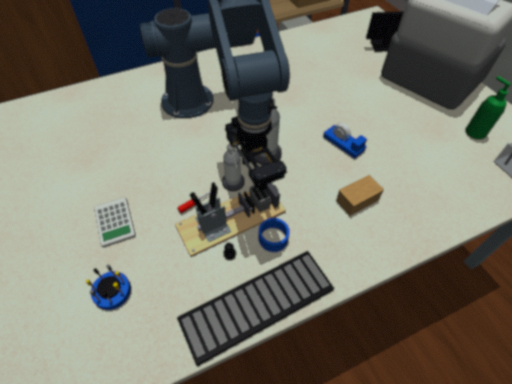

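View pics/side0.png

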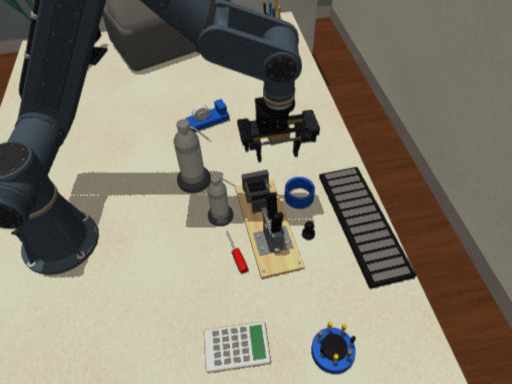

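The side view shows two cans: the larger at (191,157) and the smaller at (219,200), next to the clamp, which is the one for the job. The soap bottle at scene (487,112) is only another look-alike. The fixed jaw is at side (257,190), the trigger and handle at (270,213), and the near board end at (280,270). I'll check this in a close crop.

Run:
```python
from h import *
np.set_printoptions(precision=4,suppress=True)
im=cv2.imread("pics/side0.png"); c=im[110:290,160:320]; cv2.imwrite("pics/sidecrop.png",cv2.resize(c,None,fx=3.33,fy=3.33,interpolation=cv2.INTER_CUBIC))
im=camera("wrist"); cv2.imwrite("pics/wrist0.png",im[...,::-1]); print(K("wrist"))
for n,t in [("wrist","can"),("wrist","clamp"),("wrist","blade"),("wrist","cap_top"),("wrist","cartridge")]:
    for r in cut_out(n,t)[:3]: print(t,round(r["conf"],2),r["bbox"])
print(get_obs())
```

```text
(np.float64(307.91292157724), 254.93375218098296, 193.69572918883003, array([[ 1.    ,  0.0006, -0.0003,  0.6254],
       [ 0.0005, -0.9709, -0.2394,  0.0645],
       [-0.0004,  0.2394, -0.9709,  0.3851],
       [ 0.    ,  0.    ,  0.    ,  1.    ]]))
can 0.92 [1.1, 0.3, 96.8, 81.7]
can 0.59 [3.6, 137.8, 154.9, 213.4]
clamp 0.84 [157.6, 82.8, 279.4, 306.2]
clamp 0.56 [172.9, 117.9, 240.0, 158.9]
blade 0.61 [208.0, 290.7, 227.6, 302.5]
cap_top 0.62 [2.5, 185.8, 119.5, 216.1]
{'time': 1.1, 'q': array([-0.1785,  0.5275,  1.4327, -0.    ,  1.1814, -0.1784]), 'joint_velocities': array([ 0.0008, -0.0018,  0.0011, -0.0005, -0.0002,  0.0017]), 'joint_torque': array([ -0.0003, -44.0032, -17.6987,   0.0634,   0.0505,  -0.    ]), 'position': array([0.625, 0.   , 0.216]), 'tool_rot': array([ 0.7071,  0.7071, -0.    , -0.    ]), 'ft_force': array([-0.2151,  0.2869,  0.8831]), 'moment': array([-0.0002, -0.0192, -0.0209]), 'grip_force': 0.0, 'grip_width': 0.0871883232781509}
```

View pics/sidecrop.png

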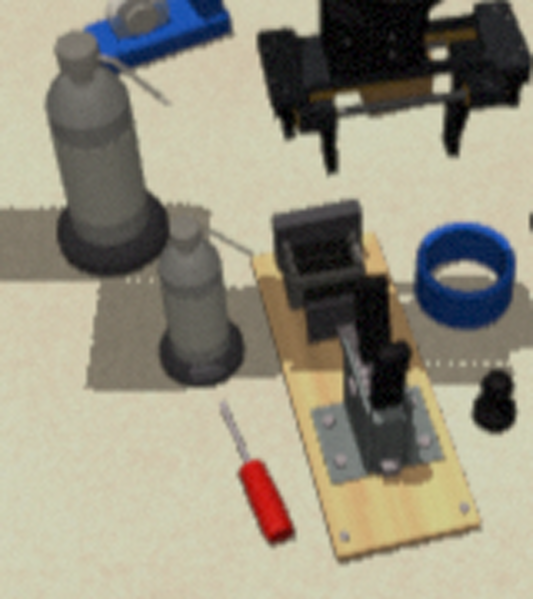

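View pics/wrist0.png

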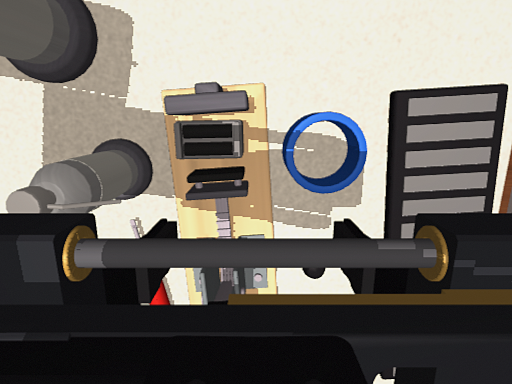

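The crop confirms the smaller can: cap at side (216,177), foot at (221,215). The larger can is at (184,122) and up. In the wrist view the small can's cap is at about (30,200). The fixed jaw is at (206,102), the cartridge at (209,139) and the jaw at (217,183).

Run:
```python
from h import *
np.set_printoptions(precision=4,suppress=True)
s=lambda u,v:(160+u/3.33,110+v/3.33)
print("board side", [at_z("side",*s(u,v),.015)[:2] for u,v in [(338,552),(481,520),(382,234),(254,256)]])
print("board wrist far", [at_z("wrist",u,v,.015)[:2] for u,v in [(162,92),(265,84)]])
print("board scene", [at_z("scene",u,v,.015)[:2] for u,v in [(177,226),(193,251),(285,209)]])
print("cap side",at_z("side",*s(187,222),.174),"wrist",at_z("wrist",28,200,.174),"tri",tri([("side",*s(187,222)),("wrist",28,200)]))
for n,b in [("side",s(202,350)),("wrist",(122,168))]: print("foot",at_z(n,*b,.015))
print("bigcap side",at_z("side",*s(77,48),.22), "foot",at_z("side",*s(113,230),.015), at_z("wrist",40,30,.0))
# blade top, handle top 
print("blade top side", at_z("side",*s(371,282),.195),"handle top",at_z("side",*s(392,350),.194))
print("fixedjaw top wrist",at_z("wrist",165,105,.08),at_z("wrist",247,100,.08), "jaw top", at_z("wrist",188,194,.071),at_z("wrist",247,194,.071))
print("stamp",at_z("side",*s(497,385),.05))
```

```text
board side [array([ 0.5392, -0.2217]), array([ 0.6563, -0.2155]), array([0.6409, 0.0941]), array([0.5191, 0.0908])]
board wrist far [array([0.5188, 0.0931]), array([0.6367, 0.1018])]
board scene [array([ 0.55  , -0.2185]), array([ 0.6486, -0.2028]), array([0.6319, 0.1021])]
cap side [0.461 0.003 0.174] wrist [0.4642 0.0078 0.174 ] tri [0.4611 0.0066 0.1699]
foot [ 0.4584 -0.0067  0.015 ]
foot [0.464  0.0053 0.015 ]
bigcap side [0.3921 0.1744 0.22  ] foot [0.3932 0.1482 0.015 ] [0.3803 0.1615 0.    ]
blade top side [ 0.5887 -0.1017  0.195 ] handle top [ 0.5911 -0.1651  0.194 ]
fixedjaw top wrist [0.5396 0.0763 0.08  ] [0.6177 0.0809 0.08  ] jaw top [ 0.555  -0.0133  0.071 ] [ 0.617  -0.0133  0.071 ]
stamp [ 0.6934 -0.1149  0.05  ]
```

```bash
python3 -m inch '[0,-0.4,0,0,0,0, 0,-0.8,0,0,0,0, 0,-1,0,0,0,0, 0,-1,0,0,0,0]' 0 20; python3 -m inch '[0.08,-0.4,0,0,0,0, 0.08,-0.8,0,0,0,0, 0.08,-1,0,0,0,0, 0.08,-1,0,0,0,0, 0.08,-1,0,0,0,0]'
python3 - <<'E'
from h import *
print(get_obs())
im=camera("wrist"); cv2.imwrite("pics/wrist1.png",im[...,::-1])
E
```

```text
time: 1.43
position: [0.5405, 0.0008, 0.2156]
tool_rot: [0.707, 0.707, -0.001, -0.002]
ft_force: [0.8, 1.0, 0.1]
grip_width: 0.0681
grip_force: 0.0
time: 1.85
position: [0.4663, 0.0062, 0.2166]
tool_rot: [0.707, 0.707, 0.001, 0.001]
ft_force: [1.3, 0.3, 0.8]
grip_width: 0.0349
grip_force: 0.0
{'time': 1.85, 'q': array([-2.27202522e-01,  3.13042481e-01,  1.81876262e+00,  2.22387948e-04,
        1.00689936e+00, -2.26903880e-01]), 'joint_velocities': array([ 1.03940855e-03,  2.02182097e-02, -5.05448121e-02, -3.44019205e-05,
       -8.31583408e-03,  1.02755682e-03]), 'joint_torque': array([ 2.15135836e-01, -3.16074300e+01, -1.37753955e+01,  4.55444190e-02,
        2.41163252e-01, -1.02221247e-02]), 'position': array([0.46630865, 0.00618014, 0.21655218]), 'tool_rot': array([0.70725354, 0.70695851, 0.00084484, 0.00117495]), 'ft_force': array([1.28296063, 0.27506051, 0.79500635]), 'moment': array([ 0.00812171, -0.01657358,  0.00714604]), 'grip_force': 0.0, 'grip_width': 0.0348779336832673}
```

View pics/wrist1.png

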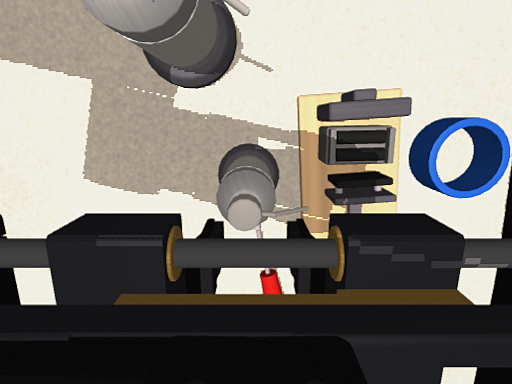

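The small can's cap is at (245,211), right below and just behind the fingers.

Run:
```python
from h import *
print(at_z("wrist",244.5,211,.174), at_z("wrist",249,165,.015))
f=lambda u,v,z:at_z("wrist",u,v,z).round(4)
print("board far",f(298,96,.015),f(401,89,.015),"cart top",f(321,128,.069),f(396,125,.069),f(325,160,.054),f(393,163,.054),"fixed top near",f(318,119,.08),f(410,112,.08),"pad top front",f(329,178,.068),f(392,171,.068))
```

```text
[0.46039484 0.00538686 0.174     ] [0.46122791 0.01470695 0.015     ]
board far [0.518  0.0946 0.015 ] [0.6358 0.1023 0.015 ] cart top [0.5348 0.0603 0.069 ] [0.6101 0.0633 0.069 ] [0.5441 0.026  0.054 ] [0.6181 0.0227 0.054 ] fixed top near [0.5291 0.0692 0.08  ] [0.6173 0.0757 0.08  ] pad top front [0.5461 0.0089 0.068 ] [0.6115 0.0163 0.068 ]
```

```bash
python3 -m inch '[0,-0.04,0,0,0,0, 0,-0.04,0,0,0,0, 0,-0.04,0,0,0,0, 0,-0.04,0,0,0,0, 0,-0.04,0.1,0,0,0, 0,-0.04,0.15,0,0,0]'
```

```text
time: 2.4
position: [0.4618, 0.0064, 0.2032]
tool_rot: [0.707, 0.707, -0.0, -0.0]
ft_force: [-0.7, 0.4, -0.0]
grip_width: 0.0012
grip_force: 0.0
```

```bash
python3 -m inch '[0,0,0.06,0,0,0, 0,0,0.12,0,0,0, 0,0,0.16,0,0,0, 0,0,0.17,0,0,0, 0,0,0.17,0,0,0]'
```

```text
time: 2.82
position: [0.4615, 0.0065, 0.1899]
tool_rot: [0.707, 0.707, -0.0, -0.0]
ft_force: [-0.5, -0.2, 0.4]
grip_width: 0.0008
grip_force: 0.0
```

```bash
python3 -m inch '[0,0,0.03,0,0,0, 0,0,0.03,0,0,0]';python3 -m inch '[0,0,0.03,0,0,0, 0,0,0.03,0,0,0]'
python3 - <<'E'
from h import *
im=camera("side"); c=im[110:230,180:340]; cv2.imwrite("pics/s2.png",cv2.resize(c[...,::-1],None,fx=4,fy=4,interpolation=cv2.INTER_CUBIC))
E
```

```text
time: 2.98
position: [0.4617, 0.0064, 0.1878]
tool_rot: [0.707, 0.707, -0.0, -0.0]
ft_force: [1.2, -0.7, 0.3]
grip_width: 0.0007
grip_force: 0.0
time: 3.15
position: [0.4616, 0.0065, 0.1854]
tool_rot: [0.707, 0.707, -0.0, -0.0]
ft_force: [-0.5, -0.5, -0.0]
grip_width: 0.0007
grip_force: 0.0
```

View pics/s2.png

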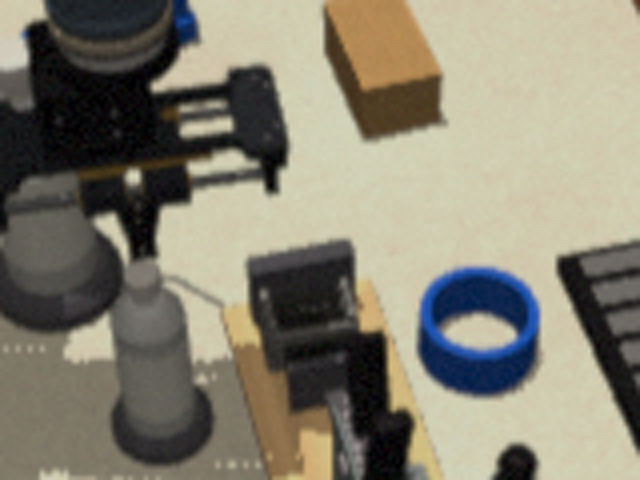

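The closed fingertips end at crop (144,258), just above or behind the cap at (145,270). I'll check where the tip should project.

Run:
```python
from h import *
p=lambda P:((proj("side",P)-[180,110])*4).round(1)
print("tip exp",p([.4616,.0065,.1634]),"cap174@tcp",p([.4616,.0065,.174]),"tcp",p([.4616,.0065,.1854]))
for y in (-.02,-.01,0,.006): print(y,p([.461,y,.174]),"foot",p([.461,y,0]))
# foot ellipse at z=0..  seen centre crop (162,420)
print(at_z("side",180+162/4,110+428/4,0),at_z("side",180+152/4,110+340/4,.12))
for r in cut_out("side","can")[:3]: print(r["conf"],r["bbox"])
print(K("wrist")[3][:3,3], at_z("wrist",30,199,.174))
```

```text
tip exp [146.3 273.1] cap174@tcp [144.8 262.6] tcp [143.2 251.2]
-0.02 [148.7 292.6] foot [170.1 446.4]
-0.01 [146.9 281.2] foot [168.4 435.4]
0 [145.1 270. ] foot [166.7 424.6]
0.006 [144.  263.3] foot [165.7 418.1]
[ 0.45720934 -0.00241686  0.        ] [ 0.45886478 -0.01588082  0.12      ]
0.84 [172.7, 119.3, 211.8, 194.0]
0.59 [209.6, 175.5, 230.6, 224.3]
[0.46219038 0.07090322 0.35467614] [0.32555484 0.02296706 0.174     ]
```

Run:
```python
from h import *
out=[]
for n,P in [("side",None),("scene",None),("wrist",None)]:
    im=camera(n)[...,::-1].copy(); u,v=proj(n,[.4616,.0065,.1634]).round().astype(int); print(n,u,v)
    w,s=(30,8) if n!="wrist" else (60,4)
    u0,v0=max(u-w,0),max(v-w,0); c=cv2.resize(im[v0:v0+2*w,u0:u0+2*w],(390,390),interpolation=cv2.INTER_CUBIC) if 1 else 0
    k=390/(2*w)
    for z,col in [(.1634,(0,0,255)),(.1854,(0,255,0))]:
        q=proj(n,[.4616,.0065,z]); cv2.circle(c,(int((q[0]+.5-u0)*k),int((q[1]+.5-v0)*k)),3,col,-1)
    q=proj(n,[.461,.003,.174]); cv2.circle(c,(int((q[0]+.5-u0)*k),int((q[1]+.5-v0)*k)),3,(255,0,0),-1)
    out.append(c)
cv2.imwrite("pics/m.png",np.hstack(out[:2])); cv2.imwrite("pics/m3.png",out[2])
```

```text
side 217 178
scene 233 149
wrist 254 219
```

View pics/m.png

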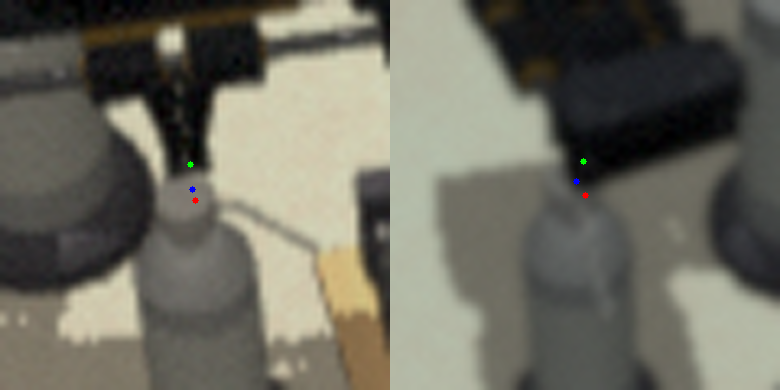

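Run:
```python
from h import *
a=[("scene",203+177/6.5-.5,119+190/6.5-.5),("side",187+187/6.5-.5,148+190/6.5-.5)]
x=tri(a);print(x,[ (proj(n,x)-[u,v]).round(2) for n,u,v in a])
for n,u,v in a: print(n,at_z(n,u,v,.174),at_z(n,u,v,.165))
for n in("side","scene"):
  for r in cut_out(n,"can")[:3]:
    if r["conf"]>.3: print(n,r["conf"],r["bbox"])
  for P in ([.461,-.01,.174],[.461,.003,.174],[.461,-.01,0],[.461,.003,0]): print(P,proj(n,P))
```

```text
[4.60117951e-01 4.80596519e-05 1.73009253e-01] [array([ 0.49, -1.04]), array([0.7 , 1.05])]
scene [ 0.46421689 -0.00318261  0.174     ] [ 4.56145783e-01 -2.69230403e-04  1.65000000e-01]
side [0.45871211 0.00321056 0.174     ] [0.45879763 0.01122787 0.165     ]
side 0.73 [260.6, 109.6, 291.1, 142.9]
side 0.65 [175.7, 119.1, 213.7, 194.6]
side 0.58 [207.1, 173.0, 233.5, 226.1]
[0.461, -0.01, 0.174] [216.71577914 180.31228216]
[0.461, 0.003, 0.174] [216.13678928 176.66301138]
[0.461, -0.01, 0] [222.09597587 218.85694197]
[0.461, 0.003, 0] [221.54291979 215.34030087]
scene 0.96 [255.7, 95.9, 279.8, 169.1]
scene 0.86 [220.2, 145.7, 245.4, 190.5]
[0.461, -0.01, 0.174] [227.14191796 147.72424329]
[0.461, 0.003, 0.174] [231.25549769 146.34701864]
[0.461, -0.01, 0] [230.07371867 184.3623777 ]
[0.461, 0.003, 0] [233.70385926 183.04666757]
```

View pics/m3.png

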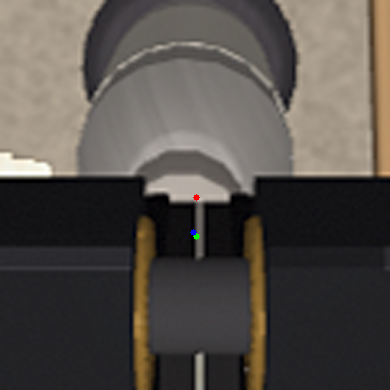

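The wrist view shows the fingers lying over the cap, with no contact yet. I'll keep descending in small steps and watch the force.

```bash
for i in 1 2 3; do python3 -m inch '[0,0,0.025,0,0,0, 0,0,0.025,0,0,0]' | egrep 'posi|ft'; done
```

```text
position: [0.4616, 0.0065, 0.1833]
ft_force: [-0.4, 0.2, -1.5]
position: [0.4615, 0.0065, 0.1812]
ft_force: [0.2, 0.2, 0.1]
position: [0.4616, 0.0065, 0.1792]
ft_force: [-0.4, -0.2, 0.2]
```

```bash
for i in 1 2 3; do python3 -m inch '[0,0,0.025,0,0,0, 0,0,0.025,0,0,0]' | egrep 'posi|ft'; done
python3 - <<'E'
from h import *
im=camera("side").astype(int); r=im[166:190,209:225].mean(2).astype(int)
for v,row in zip(range(166,190),r): print(v,*row)
E
```

```text
position: [0.4616, 0.0065, 0.1772]
ft_force: [-0.4, -0.3, 0.0]
position: [0.4616, 0.0065, 0.1753]
ft_force: [0.4, 0.5, -0.2]
position: [0.4616, 0.0065, 0.1733]
ft_force: [-0.4, 0.6, -0.2]
166 67 30 10 21 19 41 19 17 3 15 52 144 184 194 192 194
167 108 42 11 8 3 20 19 10 2 3 64 161 193 197 196 195
168 148 59 14 5 14 21 36 18 5 10 67 182 196 192 194 196
169 183 96 33 1 6 25 48 17 17 14 77 186 198 192 193 197
170 187 146 59 7 2 19 43 18 7 24 99 189 195 197 198 197
171 161 181 100 31 0 11 17 4 19 43 126 190 199 199 195 195
172 111 181 148 60 6 13 8 10 1 43 131 191 195 198 196 198
173 74 170 184 93 30 21 1 10 13 32 113 185 196 196 197 196
174 56 131 179 112 36 11 8 5 13 33 110 187 197 198 195 195
175 39 92 162 102 35 17 16 15 12 33 101 190 201 196 194 195
176 45 77 131 96 37 14 23 27 27 23 82 186 198 197 194 194
177 43 58 114 98 51 42 49 65 74 64 92 175 191 195 194 194
178 39 59 112 116 85 91 93 105 113 102 107 146 171 176 174 185
179 37 54 111 118 117 122 119 122 121 116 99 115 146 144 137 148
180 36 50 95 111 119 121 123 117 114 101 88 109 153 158 152 141
181 29 53 82 91 106 111 110 106 96 88 82 116 161 181 187 174
182 34 70 78 86 88 90 92 92 88 83 82 100 113 142 173 189
183 44 77 83 84 86 91 88 87 85 86 91 105 100 102 124 166
184 67 90 99 96 88 87 86 88 86 90 102 109 100 95 89 113
185 84 93 106 105 98 87 89 88 89 98 109 111 104 96 91 94
186 89 99 105 110 107 103 99 100 106 112 112 109 102 98 95 89
187 92 99 103 107 112 112 114 112 116 112 113 107 108 100 95 87
188 91 99 101 105 112 114 116 116 119 113 109 106 107 98 97 89
189 94 98 105 107 110 113 116 113 113 110 110 103 101 98 93 95
```

```bash
for i in 1 2 3 4; do python3 -m inch '[0,0,0.02,0,0,0, 0,0,0.02,0,0,0]' | egrep 'posi|ft'; done
```

```text
position: [0.4617, 0.0065, 0.1718]
ft_force: [1.2, 1.0, -0.2]
position: [0.4616, 0.0065, 0.1701]
ft_force: [-0.2, -0.1, 0.0]
position: [0.4616, 0.0065, 0.1685]
ft_force: [-0.8, 0.4, -0.6]
position: [0.4619, 0.0064, 0.1672]
ft_force: [-0.3, 1.2, 3.6]
```

```bash
for i in 1 2; do python3 -m inch '[0,0,0.01,0,0,0, 0,0,0.01,0,0,0]' | egrep 'posi|ft'; done;  python3 - <<'E'
from h import *
im=camera("side").astype(int); r=im[174:190,209:225].mean(2).astype(int)
for v,row in zip(range(174,190),r): print(v,*row)
E
```

```text
position: [0.4619, 0.0064, 0.1665]
ft_force: [-0.4, 0.2, 2.1]
position: [0.4619, 0.0064, 0.1657]
ft_force: [-0.1, 0.3, 3.3]
174 53 131 176 93 31 11 19 26 2 18 82 186 196 198 195 196
175 44 95 176 122 46 15 22 33 26 17 79 187 200 198 195 193
176 45 82 159 124 47 16 12 28 16 6 71 186 200 197 199 196
177 38 61 116 117 48 10 8 23 16 16 64 172 192 194 200 198
178 39 59 113 113 50 18 26 35 27 28 51 136 187 194 196 197
179 37 54 110 115 68 42 62 67 75 76 73 121 172 178 182 178
180 35 47 96 113 93 84 104 106 111 109 93 109 148 145 150 142
181 28 51 82 101 109 113 112 113 110 94 84 95 136 144 158 155
182 37 67 77 86 94 100 104 98 90 82 82 87 110 138 168 187
183 40 77 89 85 87 91 90 90 88 83 87 100 95 97 123 164
184 64 87 97 91 90 88 89 88 84 87 98 108 100 93 92 112
185 85 96 103 100 99 91 90 89 88 100 108 109 102 96 91 94
186 88 98 106 110 110 99 99 100 106 108 111 110 104 101 94 91
187 90 100 104 107 113 115 112 112 117 113 111 109 102 99 94 91
188 93 99 103 109 110 116 117 118 120 113 111 105 105 99 97 93
189 95 101 103 106 109 111 115 114 112 112 109 105 104 98 98 92
```

```bash
for i in 1 2 3 4; do python3 -m inch '[0,0,0.015,0,0,0, 0,0,0.015,0,0,0]' | egrep 'posi|ft'; done
```

```text
position: [0.4619, 0.0064, 0.1644]
ft_force: [-0.2, -0.1, 4.6]
position: [0.4619, 0.0064, 0.1632]
ft_force: [-0.1, -0.8, 6.4]
position: [0.4619, 0.0064, 0.1621]
ft_force: [-0.5, -0.6, 6.3]
position: [0.462, 0.0064, 0.1617]
ft_force: [-2.4, 0.9, 12.5]
```

The cap bottomed out: about 6 mm of travel, then the force rose to 12.5 N. I'll raise the tool and check the fingertip offset in the images already taken.

```bash
python3 -m inch '[0,0,0,0,0,0, 0,0,-0.3,0,0,0, 0,0,-0.7,0,0,0, 0,0,-1,0,0,0, 0,0,-1,0,0,0]'
python3 - <<'E'
from h import *
for y in (-.0095,0):
  for x in (.625-.0435,.625-.0585,.625+.0435): print(x,y,[proj("side",[x,y,z]).round(1) for z in (.194,.222)])
print("seen tips", 160+330/3.33,110+170/3.33,160+455/3.33,110+155/3.33)
im=camera("side").astype(int); r=im[172:186,209:225].mean(2).astype(int)
for v,row in zip(range(172,186),r): print(v,*row)
E
```

```text
time: 6.68
position: [0.4649, 0.0058, 0.2446]
tool_rot: [0.707, 0.707, 0.003, 0.004]
ft_force: [1.2, 0.5, 0.6]
grip_width: 0.0005
grip_force: 0.0
0.5815 -0.0095 [array([261.6, 168.4]), array([261.5, 161.1])]
0.5665 -0.0095 [array([256. , 169.3]), array([255.8, 161.9])]
0.6685 -0.0095 [array([294. , 163.7]), array([294.5, 156.3])]
0.5815 0 [array([261. , 165.8]), array([260.9, 158.5])]
0.5665 0 [array([255.4, 166.6]), array([255.2, 159.3])]
0.6685 0 [array([293.1, 161.1]), array([293.7, 153.7])]
seen tips 259.0990990990991 161.05105105105105 296.63663663663664 156.54654654654655
172 109 183 194 194 194 193 192 194 195 193 193 195 193 196 194 196
173 74 166 191 193 193 191 187 192 193 194 193 194 194 194 193 193
174 52 127 185 181 177 170 157 169 176 181 190 192 192 191 191 192
175 45 93 164 148 143 124 122 125 133 155 178 192 195 193 192 191
176 38 74 132 121 123 116 118 114 116 121 146 187 196 193 193 191
177 36 61 113 116 116 119 115 118 116 115 119 173 187 189 190 193
178 35 60 112 118 117 119 120 120 118 115 112 144 170 172 172 181
179 33 55 105 117 118 119 121 116 118 111 96 114 143 140 133 147
180 29 52 92 112 117 118 119 115 109 98 84 106 151 158 150 138
181 34 54 78 91 106 108 109 106 95 85 83 114 158 176 184 172
182 31 68 76 81 85 89 87 91 83 79 81 96 113 143 170 184
183 39 73 84 84 82 86 87 86 83 84 88 108 96 97 125 161
184 64 84 97 95 87 86 84 83 80 88 99 107 97 91 90 109
185 85 95 102 105 97 90 86 84 86 97 106 109 101 95 87 94
```

```bash
python3 -m inch '[-0.2,0.35,0,0,0,0, -0.4,0.7,0,0,0,0, -0.46,0.79,0,0,0,0]'|grep posi; python3 -m inch '[-0.2,0.35,0,0,0,0, -0.4,0.7,0,0,0,-0.041, -0.46,0.785,0,0,0,-0.041, -0.46,0.785,0,0,0,-0.041, -0.46,0.785,0,0,0,-0.041]'; python3 -m inch '[0,0,0.2,0,0,0, 0,0,0.4,0,0,0, 0,0,0.4,0,0,0]'|egrep "posi|ft|rot"
python3 - <<'E'
from h import *
im=camera("side"); c=im[120:260,190:320,::-1]; cv2.imwrite("pics/s9.png",cv2.resize(c,None,fx=4.2,fy=4.2,interpolation=cv2.INTER_CUBIC))
E
```

```text
position: [0.5287, -0.0326, 0.2396]
time: 7.4
position: [0.5861, -0.0667, 0.2388]
tool_rot: [0.684, 0.729, -0.001, -0.002]
ft_force: [0.3, 0.1, -0.6]
grip_width: 0.0005
grip_force: 0.0
position: [0.5834, -0.0652, 0.2054]
tool_rot: [0.684, 0.73, -0.002, -0.004]
ft_force: [-0.9, 1.2, -0.6]
```

View pics/s9.png

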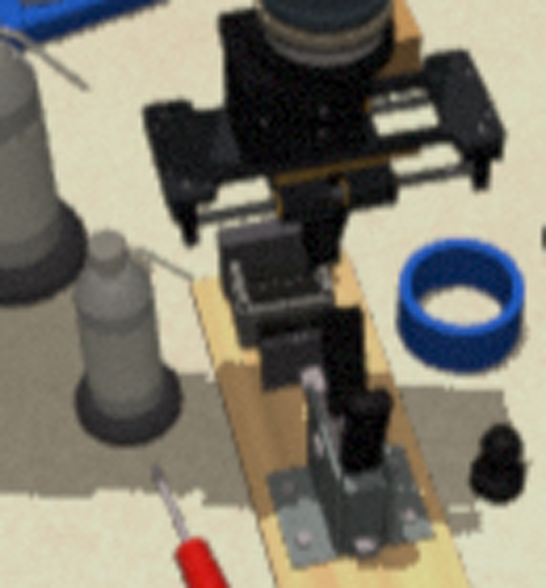

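The fingertips are at crop (322,262), about 5 px left of the trigger blade top at (344,312). The handle top is at (370,398). I'll work out the offset.

Run:
```python
from h import *
np.set_printoptions(precision=4,suppress=True)
o=get_obs(); print(o["position"],o["tool_rot"],o["ft_force"])
P=o["position"]
for dz in (.006,-.022): print("tip",dz,proj("side",P+[0,0,dz]))
print("seen tip",190+322/4.2,120+262/4.2, "->",at_z("side",190+322/4.2,120+262/4.2,P[2]+.006))
print("blade top at", at_z("side",190+344/4.2,120+314/4.2,.195),"handle top",at_z("side",190+370/4.2,120+400/4.2,.194))
print("blade proj", proj("side",[.5895,-.0896,.195]), proj("side",[.5902,-.099,.195]))
```

```text
[ 0.5845 -0.0656  0.2069] [ 0.6838  0.7296 -0.0014 -0.0031] [0.3581 0.4303 1.0658]
tip 0.006 [266.9364 179.418 ]
tip -0.022 [266.9346 186.5864]
seen tip 266.66666666666663 182.38095238095238 -> [ 0.582  -0.075   0.2129]
blade top at [ 0.5899 -0.1022  0.195 ] handle top [ 0.5919 -0.1656  0.194 ]
blade proj [270.7453 190.9342] [271.7769 193.7633]
```

```bash
python3 -m inch '[0,0.02,0.2,0,0,0, 0,0.02,0.5,0,0,0, 0,0.02,0.8,0,0,0, 0,0.02,0.8,0,0,0, 0,0.02,0.8,0,0,0, 0,0.02,0.8,0,0,0]'; python3 -m inch '[-0.1,0,0,0,0,0, -0.15,0,0,0,0,0, -0.2,0,0,0,0,0, -0.2,0,0,0,0,0]'|egrep "posi|ft"; for i in 1 2 ; do python3 -m inch '[-0.05,0,0,0,0,0, -0.05,0,0,0,0,0]' | egrep 'posi|ft'; done
```

```text
time: 8.2
position: [0.59, -0.067, 0.1463]
tool_rot: [0.684, 0.73, 0.0, 0.001]
ft_force: [0.3, 0.2, -0.7]
grip_width: 0.0003
grip_force: 0.0
position: [0.5912, -0.0842, 0.1458]
ft_force: [0.3, 1.3, 0.3]
position: [0.5908, -0.0877, 0.145]
ft_force: [1.0, 0.3, 0.3]
position: [0.5909, -0.0915, 0.1447]
ft_force: [0.8, 0.8, 1.6]
```

```bash
for i in 1 2 3 4 5 6 7 8; do python3 -m inch '[-0.05,0,0,0,0,0, -0.05,0,0,0,0,0]' | egrep 'posi|ft'|tr '\n' ' '; echo; done
```

```text
position: [0.591, -0.0951, 0.1447] ft_force: [-0.5, 2.7, 1.6] 
position: [0.5913, -0.0994, 0.1447] ft_force: [0.4, 2.9, 2.6] 
position: [0.5916, -0.1032, 0.1447] ft_force: [-1.0, 3.7, 2.0] 
position: [0.5918, -0.1069, 0.1448] ft_force: [-0.5, 4.5, 2.3] 
position: [0.5921, -0.1109, 0.1448] ft_force: [-0.2, 3.9, 2.8] 
position: [0.5924, -0.1148, 0.1445] ft_force: [0.2, 4.8, 1.5] 
position: [0.5924, -0.1163, 0.1444] ft_force: [0.2, 10.2, 2.4] 
position: [0.5924, -0.1166, 0.1444] ft_force: [2.5, 18.0, 4.0]
```

The trigger reached its hard stop: contact at y≈-0.092, full pull at y≈-0.1155. I'll check the jaw gap in the wrist image.

```bash
cat > g.py <<'E'
from h import *
def prof(ps=1):
    im=cv2.cvtColor(camera("wrist"),cv2.COLOR_RGB2GRAY); C=np.array([.5876,-.0607]); ey=np.array([-.064,.998]); ex=np.array([.998,.064])
    W=np.zeros((4*120,4*90),np.uint8)   # rectify at z=.07 : local y 40..160 mm (row up), x -45..45
    src=[];dst=[]
    for lx,ly in [(-45,160),(45,160),(45,40),(-45,40)]:
        p=C+ex*lx/1e3+ey*ly/1e3; src.append(proj("wrist",[*p,.07])); dst.append([(lx+45)*4,(160-ly)*4])
    M=cv2.getPerspectiveTransform(np.float32(src),np.float32(dst)); return cv2.warpPerspective(im,M,(360,480))
if __name__=="__main__":
    import sys
    w=prof(); cv2.imwrite(f"pics/{sys.argv[1]}.png",w)
    for n in ("jaw","cartridge"):
        for r in cut_out("wrist",n)[:2]: print(n,round(r["conf"],2),r["bbox"])
E
python3 g.py r1
```

```text
jaw 0.93 [211.2, 18.4, 296.9, 160.7]
cartridge 0.84 [200.9, 0.2, 292.6, 29.3]
```

View pics/r1.png

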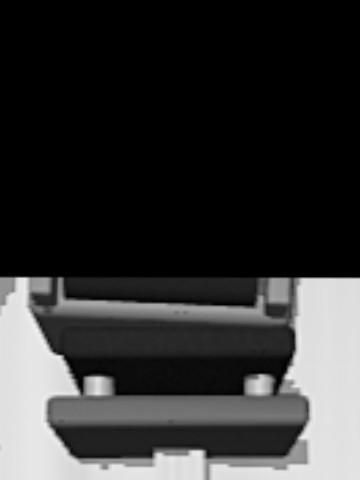

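The rectified view (4 px/mm) shows the moving jaw at rows 397–460. Its pad front at row ≈328 is just reaching the cartridge's near face at row ≈320. There are about 15 mm left to home, so I'll start stroke 2 with the force monitored.

```bash
python3 -m inch '[0.3,0,0,0,0,0, 0.5,0,0,0,0,0, 0.5,0,0,0,0,0, 0.5,0,0,0,0,0, 0.5,0,0,0,0,0]' | egrep 'posi|ft'|tr '\n' ' '; python3 -m inch '[-0.1,0,0,0,0,0, -0.1,0,0,0,0,0]' | egrep 'posi|ft'|tr '\n' ' '; echo; for i in 1 2 3 4 5 6; do python3 -m inch '[-0.05,0,0,0,0,0, -0.05,0,0,0,0,0]' | egrep 'posi|ft'|tr '\n' ' '; echo; done; python3 g.py r2
```

```text
position: [0.5906, -0.0839, 0.1447] ft_force: [-0.5, 0.1, 0.5] position: [0.5915, -0.0935, 0.1448] ft_force: [-0.1, 1.4, -0.4] 
position: [0.5915, -0.0963, 0.1449] ft_force: [0.6, 2.5, 0.8] 
position: [0.5916, -0.0997, 0.1448] ft_force: [-0.3, 2.9, 1.4] 
position: [0.5918, -0.1032, 0.1449] ft_force: [0.1, 4.4, 1.8] 
position: [0.592, -0.1065, 0.145] ft_force: [-1.3, 4.6, 2.6] 
position: [0.5923, -0.1105, 0.1449] ft_force: [-1.1, 5.2, 3.2] 
position: [0.5925, -0.1144, 0.1447] ft_force: [0.5, 6.7, 1.6] 
jaw 0.84 [206.7, 7.7, 296.6, 166.6]
jaw 0.16 [185.6, 0.0, 322.6, 221.0]
cartridge 0.78 [200.1, 0.0, 292.0, 25.6]
```

```bash
cat > t.py <<'E'
import cv2,sys
a=cv2.imread("pics/r1.png",0); t=a[385:445,45:310]
for f in sys.argv[1:]:
    b=cv2.imread(f"pics/{f}.png",0); m=cv2.minMaxLoc(cv2.matchTemplate(b,t,cv2.TM_CCOEFF_NORMED)); print(f,"shift mm",(385-m[3][1])/4,m[1])
    print([int(x) for x in b[200:460:4,135:155].mean(1)])
E
python3 t.py r1 r2
```

```text
r1 shift mm 0.0 0.9999998807907104
[0, 0, 0, 0, 0, 0, 0, 0, 0, 0, 0, 0, 0, 0, 0, 0, 0, 0, 0, 3, 33, 33, 29, 25, 19, 12, 161, 153, 128, 102, 53, 42, 35, 39, 39, 39, 39, 40, 35, 24, 12, 11, 12, 12, 12, 11, 11, 10, 5, 84, 102, 110, 112, 114, 116, 103, 74, 33, 31, 32, 32, 32, 34, 34, 50]
r2 shift mm 9.0 0.9814730882644653
[0, 0, 0, 0, 0, 0, 0, 0, 0, 0, 0, 0, 0, 0, 0, 0, 0, 0, 4, 26, 20, 1, 139, 161, 51, 37, 39, 39, 39, 39, 34, 20, 11, 12, 11, 12, 11, 12, 11, 4, 63, 104, 110, 112, 114, 119, 101, 69, 31, 32, 32, 32, 32, 31, 34, 32, 61, 154, 173, 197, 228, 226, 226, 226, 226]
```

```bash
python3 -m inch '[0.2,0,0,0,0,0, 0.4,0,0,0,0,0, 0.4,0,0,0,0,0, 0.4,0,0,0,0,0, 0.4,0,0,0,0,0]' | egrep 'posi|ft'|tr '\n' ' '; python3 -m inch '[-0.1,0,0,0,0,0, -0.1,0,0,0,0,0]' | egrep 'posi|ft'|tr '\n' ' '; echo; for i in 1 2 3 4; do python3 -m inch '[-0.05,0,0,0,0,0, -0.05,0,0,0,0,0]' | egrep 'posi|ft'|tr '\n' ' '; echo; done; python3 g.py r3; python3 t.py r3
```

```text
position: [0.5901, -0.083, 0.1445] ft_force: [-0.0, 0.9, 0.5] position: [0.5909, -0.0924, 0.1448] ft_force: [-0.2, 1.7, 0.9] 
position: [0.5913, -0.0959, 0.1449] ft_force: [-1.2, 2.1, 2.2] 
position: [0.5915, -0.0997, 0.1449] ft_force: [-0.5, 3.2, 1.8] 
position: [0.5918, -0.1032, 0.1449] ft_force: [-0.5, 3.7, 2.3] 
position: [0.592, -0.1061, 0.145] ft_force: [-1.0, 5.5, 3.8] 
jaw 0.62 [0.0, 1.8, 163.9, 102.8]
jaw 0.57 [207.9, 15.6, 294.2, 179.5]
cartridge 0.69 [200.8, 0.0, 289.9, 32.7]
cartridge 0.31 [242.2, 218.9, 258.5, 220.5]
r3 shift mm 14.25 0.9534642696380615
[0, 0, 0, 0, 0, 0, 0, 0, 0, 0, 36, 36, 34, 32, 32, 28, 23, 12, 102, 169, 94, 29, 39, 39, 39, 39, 37, 29, 13, 11, 12, 12, 12, 10, 8, 96, 108, 111, 114, 115, 116, 90, 49, 30, 31, 32, 32, 31, 35, 32, 49, 156, 152, 172, 228, 226, 226, 226, 226, 226, 226, 226, 226, 226, 226]
```

```bash
for i in 1 2 3; do python3 -m inch '[-0.03,0,0,0,0,0, -0.03,0,0,0,0,0]' | egrep 'posi|ft'|tr '\n' ' '; echo; done; python3 g.py r4 >/dev/null; python3 t.py r4
```

```text
position: [0.5921, -0.1076, 0.145] ft_force: [-0.8, 8.3, 5.7] 
position: [0.5922, -0.1095, 0.145] ft_force: [-0.6, 9.7, 4.5] 
position: [0.5923, -0.1114, 0.145] ft_force: [0.2, 9.4, 5.1] 
r4 shift mm 16.5 0.7072519063949585
[0, 0, 0, 0, 0, 0, 0, 0, 0, 0, 0, 0, 0, 0, 0, 29, 24, 15, 26, 166, 105, 37, 39, 39, 39, 39, 37, 30, 14, 11, 12, 9, 44, 102, 108, 112, 113, 117, 106, 81, 36, 30, 32, 31, 32, 33, 31, 40, 36, 53, 154, 170, 178, 222, 227, 226, 226, 226, 225, 225, 225, 226, 225, 226, 226]
```

```bash
cat > p.py <<'E'
import cv2,sys,numpy as np
for f in sys.argv[1:]:
    b=cv2.imread(f"pics/{f}.png",0)[:,130:160].mean(1); d=np.diff(cv2.GaussianBlur(b.reshape(-1,1),(1,5),0).ravel())
    # bright edge of cartridge -> pad: strongest drop ; jaw front edge: next strong rise after
    j=np.array([i for i in range(300,470) if d[i]>6 and b[i-6]<25 and b[i+10]>90]); J=(j*d[j]).sum()/d[j].sum()
    c=np.array([i for i in range(int(J)-90,int(J)-8) if d[i]<-6]); Cc=(c*d[c]).sum()/d[c].sum()
    g=np.array([i for i in range(int(J)-60,int(J)-8) if -6<d[i]<-1.2 and b[i-4]<42]); G=(g*d[g]).sum()/d[g].sum() if len(g) else 0
    print(f,"jaw front ly",160-J/4,"cart edge ly",160-Cc/4,"pad rear ly",160-G/4,"dark gap mm",(J-G)/4,"jaw-cart",(J-Cc)/4)
E
python3 p.py r1 r2 r3 r4
```

```text
r1 jaw front ly 75.78860839077399 cart edge ly 81.20934457852947 pad rear ly 85.33327951433738 dark gap mm 9.54467112356339 jaw-cart 5.42073618775548
r2 jaw front ly 70.26290409105752 cart edge ly 86.62042252308116 pad rear ly 79.62992109634551 dark gap mm 9.367017005287991 jaw-cart 16.35751843202364
r3 jaw front ly 75.79007702274691 cart edge ly 90.13586213147444 pad rear ly 82.82868757259001 dark gap mm 7.038610549843099 jaw-cart 14.345785108727526
r4 jaw front ly 78.0414346050311 cart edge ly 90.05442097934554 pad rear ly 85.17861690838345 dark gap mm 7.137182303352347 jaw-cart 12.012986374314437
```

The cartridge edge no longer moves (90.1, then 90.05), so it is home. The jaw has closed about 4.5 mm onto the pad since, and the 9.5 N push agrees. I'll hold, check steadiness and hand in.

```bash
for i in 1 2; do python3 -m inch '[0,0,0,0,0,0, 0,0,0,0,0,0, 0,0,0,0,0,0, 0,0,0,0,0,0]' | egrep 'posi|ft|time'|tr '\n' ' '; echo; done; python3 g.py r5 >/dev/null; python3 p.py r5; python3 -c "
from rig import hand_in; print(hand_in())"
```

```text
time: 14.47 position: [0.5923, -0.1113, 0.145] ft_force: [-0.9, 10.1, 5.2] 
time: 14.8 position: [0.5923, -0.1113, 0.145] ft_force: [-1.6, 9.8, 4.4] 
r5 jaw front ly 78.05899117361565 cart edge ly 90.06228481096471 pad rear ly 85.1339511661309 dark gap mm 7.074959992515247 jaw-cart 12.00329363734906
the job is handed in; nothing more can be done
None
```

I handed the job in at about 15 s, with no verdict shown: the cap was pressed to its stop and came back up, three trigger strokes brought the cartridge home, and the trigger is held at about 10 N with the pad squeezed an estimated 3–5 mm.

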